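Feel along the bar for the hidden thumb groove and spring the rotor case open

TASK

The lid of the flat rotor case is locked by a catch that lies in a thumb groove somewhere along the top of the bar on the case's front. Set a closed fingertip on top of the bar close beside its left bracket, run it along the bar to the right until it drops into the groove, and press the catch there fully down so that the lid springs ajar; then take the hand away. Press only with the fingertips: grasp nothing, do not touch the lid, and leave the block, the eraser and the eye clip where they are.

Things in the scene. Friction and masses are not known exactly. Their poses are not given: they have to be found in the camera images.
- case: Flat grey case fixed to the bench, 130 (x) x 220 (y) x 48 mm high with lid shut. Origin: centre of its underside; x points away from the robot to the hinge, y left along the bar, z up. Along its front runs a fixed light metal bar: flat top 46 mm wide (x = -123 to -77 mm) at z = 56 mm, 12 mm clear of the lid. Two brackets (y = +-110 mm, 20 mm wide, tops at z = 62 mm) hold it; its ends stick out.
- bar_left (a point): Point on the centre line of the bar's plain hard top (z = 56 mm), 25 mm right of the left bracket's inner face: start the search here (fingertips' middle within 15 mm of it). Axes as case; it does not shift with the groove.
- bar_right (a point): Same, 150 mm farther right, 25 mm from the right bracket. The bar was set endwise differently each time: its groove's middle lies 75 to 135 mm right of bar_left, not given more closely. Groove: 46 mm long in y, 16 mm deep to the catch, open above and towards the lid; on the robot's side a 4 mm skirt, as high as the bar, closes it and hides it from the front.
- catch (a joint): The catch in the groove: a ribbed metal key 40 (x) x 44 (y) mm that fills the groove's floor, its top 16 mm below the bar's top. 0 = up (locked), 0.008 m = pressed fully down. It takes about 8 N, slides straight down and stays where it is pressed to.
- lid_hinge (a joint): The lid's hinge, along the case's far top edge: 0 = shut, grows with the catch's travel up to 0.16 rad (fully ajar, its front edge raised 21 mm). It stays up.
- lid: The lid, a grey plate 132 x 222 x 6 mm, top at z = 48 mm when shut. Origin on the hinge line, x and y as case. Not to be touched.
- trial_block: Loose aluminium block with three brass studs, 32 x 56 x 27 mm, standing left of the case. Origin: centre of its underside. Leave alone.
- eraser: Loose eraser in a sleeve, 21 x 42 x 13 mm, right of the case. Origin: centre of its underside. Leave alone.
- eye_clip: Loose zinc cable clip with an eye bolt, 20 x 30 x 47 mm, right of the case. Origin: centre of its underside. Leave alone.

How it is judged:
By the outcome, as a careful person would: the job done as asked, in the order asked, and still so for the second after the job is handed in, with the robot touching nothing.
It also fails if it takes over 45 s, if anything falls off the work surface, if the arm or the gripper's body presses on something with over 40 N, if the wrist force passes 120 N, or if a joint passes its speed limit or range.

ROBOT

A 6-joint arm with a two-finger parallel gripper is mounted at the origin on a cart in front of the work surface, level with it; the furniture and walls round the work are solid. World frame = base frame: x ahead of the robot, y to its left, z up, the work surface at z = 0. Lengths are in m, angles in rad, forces in N, time in s.
With the tool pointing down it reaches from about 0.275 to 0.725 m from the base axis. Payload 15.9 kg.
Tool frame: the origin (TCP) lies on the centre line of the jaws, within the pads' length; the fingertips stand 22 mm ahead of it and the grasp point (between the pads) lies 3 mm ahead of it; y points along the fingers, x is the direction in which the jaws open and shut, and the axes are right-handed (so a half turn about y gives the same grasp; the last joint's range is limited). The gripper opens to 85 mm and grips with 20 to 120 N. Pads are 22 mm wide; open, the fingers measure 114 mm over their backs; the gripper's body (76 mm by 85 mm) begins 54 mm behind the grasp point. The pads swing forward as they close: fully open they stand 13 mm farther back than shut.
Start: joints at [-1.161, 0.213, -0.034, 1.323, 0, 1.571], TCP at [0.199, -0.459, 0.253] pointing down, gripper open.
Joint ranges: [-2.98, 2.98], [-0.74, 1.72], [-1.14, 1.35], [-2.1, 2.04], [-1.57, 1.44], [-3.14, 3.14]. Speed limits (rad/s): [1.89, 1.89, 2.39, 2.57, 3.14, 3.14].

INTERFACE

Orientations are given as [roll, pitch, yaw] about the fixed x, y, z axes, in that order (R = Rz(yaw) Ry(pitch) Rx(roll)).
In Python, from bench import manip gives the robot as it stands.
- The arm moves only by the shell command python3 -m creep 'ROWS' [FORCE]. ROWS is a JSON object of lists of equal length, an entry for each row: "claw": the gripper's target within -1 to 1 (fully open at 1, half-way at 0, shut at -1); "xyz": the shift along the tool's x, y, z in mm, a list of three; "roll": the turn about the tool's y in units of 8 degrees (1.0 is 8 degrees). In form: {"claw": [claw, ...], "xyz": [[x, y, z], ...], "roll": [roll, ...]}. A call has 1 to 8 rows; each row shifts and turns the commanded pose from where the row before left it, along the tool's axes as they then stand; what a row does not reach is not made up. A row lasts 1/8 s, in which the tool goes at most 62.5 mm and 10.7 degrees, less where a joint would pass 70% of its speed; a pose out of reach is approached as far as the arm can. A call with a gripper value outside its range is refused whole. The fingers move at their own pace and stop on an object; FORCE is the grip in N (left out, the last holds). Time passes only in rows, so rows that do not move let the fingers close. It gives the time, the measured TCP pose, the force and the opening at its end, in the units of the state.
- manip.get_obs(): the state, without advancing time (a new reading comes with each control period).
- manip.capture(name): name is "side" or "top"; returns a dict with "img" (420x560x3 uint8, red, green, blue), "fx", "fy", "cx", "cy" (pixels), "extrinsics" (4x4, takes a point from world to camera coordinates). Camera axes: x right, y down, z forward; pixel columns grow to the right and rows downward; lengths in m; the calibration is good to about 2 mm. A picture is of the moment at which its call begins. There is no depth.
- manip.close_job(): hands the job in, once; it reports no verdict.
The state is a dict: "time_s": time; "joint_positions": joint angles; "joint_vel": joint speeds; "joint_torque": joint torques, N m; "position": TCP position; "tool_rot": TCP orientation; "wrist_force": force on the tool from outside, world axes, zero at the start; "wrist_torque": the same for the moment, N m; "width": finger opening in m.
Only numpy, scipy, OpenCV 4.12 (cv2) and the standard library are available. Lean on these libraries where they do the work, as an engineer would, in place of code of your own. Each camera call takes 0.05 s, during which the arm holds its last target.

## Working session

There is one attempt and no reset: what is moved stays moved. The work goes in short steps, Python scripts to look and compute and a shell command to move; the robot and the scene stay as the last step left them, time stands still between calls to the robot, and variables do not carry over. Pictures are saved under pics/ and viewed, and the job is handed in when it is done.

```bash
ls; mkdir -p pics
python3 - <<'E'
from bench import manip
import cv2
print(manip.get_obs())
for n in("side","top"):
    c=manip.capture(n); cv2.imwrite(f"pics/{n}0.png",c["img"][:,:,::-1]); print(n,c["fx"],c["fy"],c["cx"],c["cy"]); print(c["extrinsics"].round(4) if hasattr(c["extrinsics"],"round") else c["extrinsics"])
E
```

```text
pics
{'time_s': 0.0, 'joint_positions': array([-1.16104655e+00,  2.13358330e-01, -3.50313207e-02,  1.32348118e+00,
        7.44149140e-06,  1.57078567e+00]), 'joint_vel': array([-2.69457362e-03,  4.18395451e-04,  3.57288876e-05,  2.46273859e-04,
       -1.65077817e-03, -6.58142676e-04]), 'joint_torque': array([-3.57046418e-03, -6.86168790e+01,  4.87112188e+01,  1.80886028e-02,
       -2.39962646e-04,  2.10999423e-05]), 'position': array([ 0.19907408, -0.45833808,  0.25282608]), 'tool_rot': array([-1.57078887e+00,  1.07450106e-03, -1.16103589e+00]), 'wrist_force': array([ 0.51851774, -0.50724926,  0.47487288]), 'wrist_torque': array([-0.00416464,  0.00837983, -0.0317015 ]), 'width': 0.08544330364193424}
side 462.42368653241545 462.42368653241545 281.7909089282692 208.9368377667437
[[ 0.9835 -0.1803  0.0151 -0.6236]
 [-0.0548 -0.3763 -0.9249  0.0649]
 [ 0.1725  0.9088 -0.3799  0.8335]
 [ 0.      0.      0.      1.    ]]
top 464.1204887077363 464.1204887077363 278.1369742348983 207.77513998989463
[[ 0.0112 -0.9999 -0.0121 -0.0758]
 [-0.9842 -0.0088 -0.177   0.6268]
 [ 0.1769  0.0139 -0.9841  0.9409]
 [ 0.      0.      0.      1.    ]]
```

View pics/side0.png

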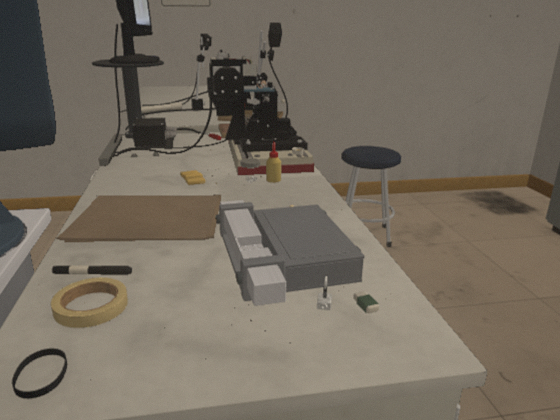

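View pics/top0.png

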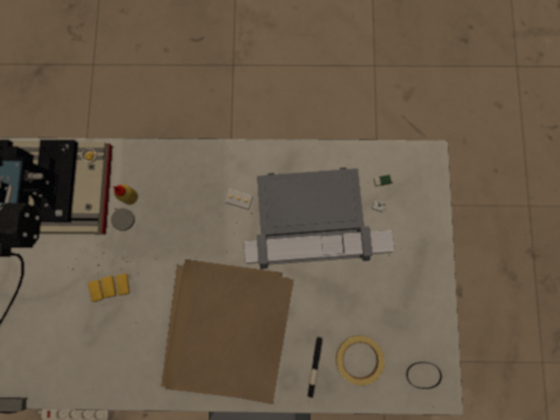

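The side view shows the case at about (290,245), with the bar running from (235,215) to (265,290). In the top view the bar spans u=245–393 at v≈246, and a groove-like outline shows near (322–343, 245). I'll zoom in.

```bash
cat > h.py <<'E'
import numpy as np
def ray(c,u,v):
    E=np.array(c["extrinsics"]);R=E[:3,:3];o=-R.T@E[:3,3]
    d=R.T@np.array([(u-c["cx"])/c["fx"],(v-c["cy"])/c["fy"],1]);return o,d
def onz(c,u,v,z):
    o,d=ray(c,u,v);return (o+d*(z-o[2])/d[2])
def proj(c,p):
    E=np.array(c["extrinsics"]);q=E[:3,:3]@np.array(p)+E[:3,3]
    return np.array([c["fx"]*q[0]/q[2]+c["cx"],c["fy"]*q[1]/q[2]+c["cy"]])
def tri(c1,p1,c2,p2):
    o1,d1=ray(c1,*p1);o2,d2=ray(c2,*p2)
    A=np.stack([d1,-d2],1);t=np.linalg.lstsq(A,o2-o1,rcond=None)[0]
    a=o1+d1*t[0];b=o2+d2*t[1];return (a+b)/2,np.linalg.norm(a-b)
E
python3 - <<'E'
import cv2
a=cv2.imread("pics/top0.png")[160:275,230:405]; cv2.imwrite("pics/topz.png",cv2.resize(a,None,fx=4.5,fy=4.5,interpolation=cv2.INTER_CUBIC))
a=cv2.imread("pics/side0.png")[195:320,210:385]; cv2.imwrite("pics/sidez.png",cv2.resize(a,None,fx=4.5,fy=4.5,interpolation=cv2.INTER_CUBIC))
E
```

```text
(no output)
```

View pics/topz.png

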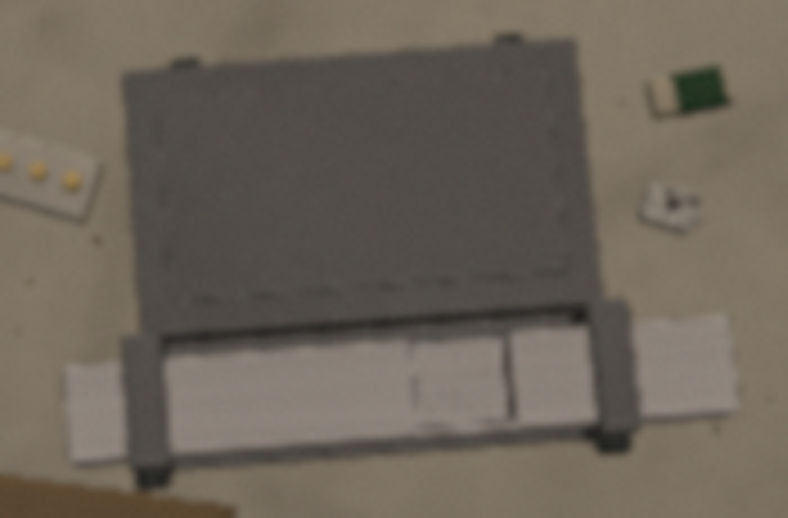

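View pics/sidez.png

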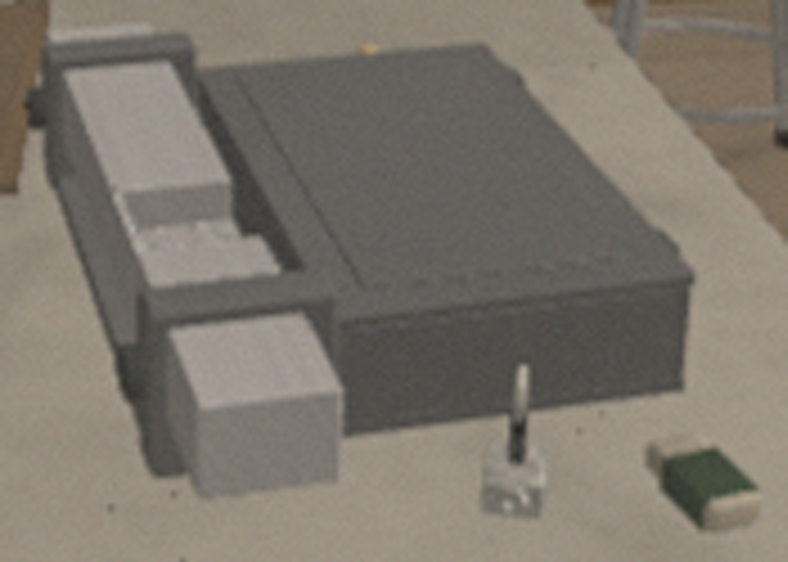

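The groove shows as a line pair at zoom u≈412 and 510 in the top view. In the side view its left wall is at zoom (115–232, 187). Next I'll compute positions.

```bash
cat > m.py <<'E'
from bench import manip
from h import *
np.set_printoptions(precision=4,suppress=True)
t=manip.capture("top");s=manip.capture("side")
T=lambda u,v:(230+(u+.5)/4.5-.5,160+(v+.5)/4.5-.5)
S=lambda u,v:(210+(u+.5)/4.5-.5,195+(v+.5)/4.5-.5)
for n,a,b in [("bar end R far",(728,315),(308,318)),("bar end R near",(738,410),(342,390)),
  ("groove L lidside",(412,338),(232,183)),("lid far R",(577,40),(690,278)),("lid far L",(124,74),(485,45))]: 
    print(n,*tri(t,T(*a),s,S(*b)))
lid=[onz(t,*T(*p),.048) for p in [(124,74),(577,40),(603,300),(145,332)]]
for p in lid: print("lid",p)
print(np.linalg.norm(lid[0]-lid[1]),np.linalg.norm(lid[3]-lid[0]),np.linalg.norm(lid[2]-lid[1]))
for n,p,z in [("brL inner top far",(160,335),.062),("brL in near",(168,462),.062),("brL out far",(123,338),.062),("brR out far",(625,302),.062),("brR in far",(590,305),.062),("brR inner near",(600,430),.062),
 ("bar L far",(66,366),.056),("bar L near",(72,463),.056),("bar R far",(728,315),.056),("bar R near",(738,408),.056),("gL",(412,340),.056),("gL near",(416,425),.056),("gR",(508,335),.056),("gR",(514,420),.056)]:
    print(n,onz(t,*T(*p),z))
print(proj(t,manip.get_obs()["position"]))
E
python3 m.py
```

```text
bar end R far [ 0.5757 -0.3046  0.0782] 0.007675703270062996
bar end R near [ 0.5589 -0.3163  0.0582] 0.042649583374650524
groove L lidside [ 0.5697 -0.1614  0.0552] 0.0013168549789806356
lid far R [ 0.7176 -0.2431  0.047 ] 0.0011901954542111591
lid far L [ 0.7001 -0.0227  0.0471] 0.0015305616344446227
lid [ 0.6991 -0.0226  0.048 ]
lid [ 0.7179 -0.2431  0.048 ]
lid [ 0.5903 -0.253   0.048 ]
lid [ 0.5728 -0.0351  0.048 ]
0.22125440688986983 0.12688847217357696 0.12805013629022155
brL inner top far [ 0.5698 -0.0428  0.062 ]
brL in near [ 0.5105 -0.0475  0.062 ]
brL out far [ 0.5682 -0.0255  0.062 ]
brR out far [ 0.5875 -0.2609  0.062 ]
brR in far [ 0.5859 -0.2445  0.062 ]
brR inner near [ 0.5274 -0.2479  0.062 ]
bar L far [0.5554 0.0015 0.056 ]
bar L near [ 0.5099 -0.0024  0.056 ]
bar R far [ 0.5826 -0.3103  0.056 ]
bar R near [ 0.5388 -0.3135  0.056 ]
gL [ 0.5693 -0.1614  0.056 ]
gL near [ 0.5293 -0.1631  0.056 ]
gR [ 0.5721 -0.2066  0.056 ]
gR [ 0.5321 -0.2089  0.056 ]
[523.9493 459.0038]
```

Triangulated heights are 55 mm for the bar and 47 mm for the lid, which agrees with the text. From these:
- Case yaw is about 0.086.
- bar_left is at about (0.539, -0.072).
- The visual groove middle is about 113 mm to the right of that.

First I'll close the fingers and turn.

```bash
python3 -m creep '{"claw":[-1,-1,-1,-1,-1,-1,-1,-1],"xyz":[[0,0,0],[0,0,0],[0,0,0],[0,0,0],[0,0,0],[0,0,0],[0,0,0],[0,0,0]],"roll":[-1.2,-1.2,-1.2,-1.2,-1.2,-1.2,-1.2,-0.53]}' 20
cat > g.py <<'E'
import numpy as np, sys
from bench import manip
from scipy.spatial.transform import Rotation as Ro
np.set_printoptions(precision=4,suppress=True)
o=manip.get_obs();R=Ro.from_euler("xyz",o["tool_rot"]).as_matrix();p=o["position"]
c=np.array([.645,-.1384]);a=.086;C=np.array([[np.cos(a),-np.sin(a)],[np.sin(a),np.cos(a)]])
q=C.T@(p[:2]-c)*1000
print("t",o["time_s"],"pos",p,"rpy",o["tool_rot"],"j",o["joint_positions"])
print("tip in case mm",q,(p[2]-.022)*1000,"F",o["wrist_force"],"w",o["width"])
g=np.r_[c+C@np.array([-.1,.075]),.022+.056]
print("to bar_left top (tool mm)",R.T@(g-p)*1000)
E
python3 g.py
```

```text
time_s: 1.2
position: [0.1992, -0.4585, 0.2532]
tool_rot: [-1.57, 0.0, 0.09]
wrist_force: [-0.6, 0.2, 0.1]
width: -0.0
t 1.2 pos [ 0.1992 -0.4585  0.2532] rpy [-1.5704  0.0001  0.0898] j [-1.161   0.213  -0.0346  1.3235  0.      0.32  ]
tip in case mm [-471.6658 -280.6088] 231.15084209436208 F [-0.5612  0.1748  0.1326] w -3.337527206535403e-05
to bar_left top (tool mm) [373.0449 175.2397 354.1179]
```

```bash
python3 -m creep '{"claw":[-1,-1,-1,-1,-1,-1,-1,-1],"xyz":[[40,0,38],[40,10,38],[40,10,38],[40,10,38],[40,10,38],[40,10,38],[40,10,38],[40,10,38]],"roll":[0,0,0,0,0,0,0,0]}'
python3 g.py
```

```text
time_s: 2.2
position: [0.493, -0.1267, 0.183]
tool_rot: [-1.571, -0.0, 0.086]
wrist_force: [0.3, -1.3, 0.4]
width: -0.0001
t 2.2 pos [ 0.493  -0.1267  0.183 ] rpy [-1.5709 -0.0002  0.086 ] j [-0.2515  0.2546 -0.1598  1.1562 -0.0001  1.2334]
tip in case mm [-150.48     24.7528] 160.98557360069734 F [ 0.3429 -1.3305  0.3846] w -9.667687636117108e-05
to bar_left top (tool mm) [ 50.4618 104.9861  50.2644]
```

```bash
python3 -m creep '{"claw":[-1,-1,-1,-1,-1,-1],"xyz":[[24,0,25],[25,0,25],[0,40,0],[0,35,0],[0,10,0],[0,0,0]],"roll":[0,0,0,0,0,0]}'
python3 g.py
python3 - <<'E'
from bench import manip
import cv2
for n,(a,b,c,d) in {"top":(160,275,230,405),"side":(140,310,180,380)}.items():
    i=manip.capture(n)["img"][a:b,c:d,::-1]; cv2.imwrite(f"pics/{n}1.png",cv2.resize(i,None,fx=3.5,fy=3.5,interpolation=cv2.INTER_CUBIC))
E
```

```text
time_s: 2.95
position: [0.5364, -0.0743, 0.0986]
tool_rot: [-1.571, 0.0, 0.086]
wrist_force: [-0.3, -0.3, 1.2]
width: 0.0
t 2.95 pos [ 0.5364 -0.0743  0.0986] rpy [-1.5707  0.0004  0.0857] j [-0.1377  0.3757 -0.2148  0.9807  0.      1.3474]
tip in case mm [-102.669    73.1783] 76.55612668340056 F [-0.3444 -0.3179  1.1767] w 4.077876455601308e-05
to bar_left top (tool mm) [ 2.6768 20.5553  1.8198]
```

View pics/side1.png

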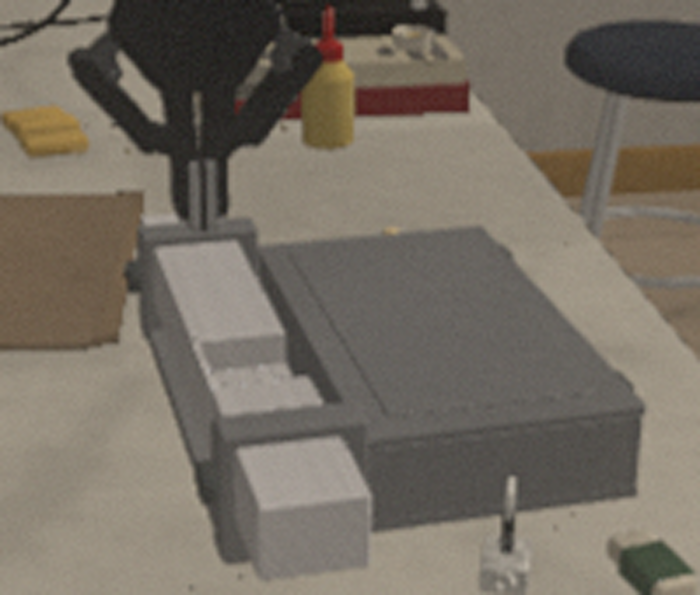

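View pics/top1.png

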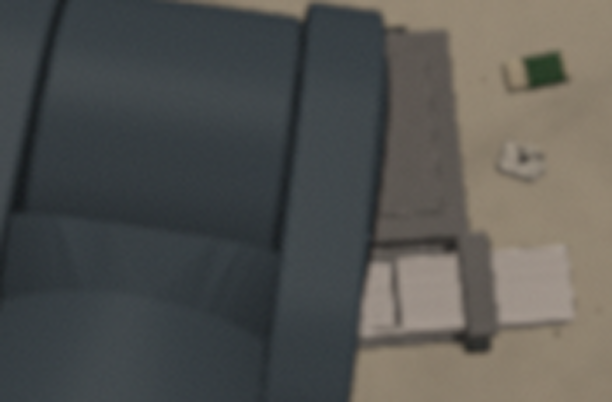

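In the side view the closed tips are at (205,228), over the bar's left end just inside the left bracket. The top view is blocked by the arm. The knuckles stand well above lid height. Next I'll descend gently to contact.

```bash
python3 -m creep '{"claw":[-1,-1,-1,-1,-1,-1],"xyz":[[2,8,0],[0,6,0],[0,3,0],[0,1,0],[0,0.5,0],[0,0,0]],"roll":[0,0,0,0,0,0]}'; python3 g.py
```

```text
time_s: 3.8
position: [0.5386, -0.0741, 0.0799]
tool_rot: [-1.571, -0.0, 0.086]
wrist_force: [-0.3, 0.1, -0.3]
width: -0.0002
t 3.8 pos [ 0.5386 -0.0741  0.0799] rpy [-1.5708 -0.0002  0.0858] j [-0.1367  0.3955 -0.2366  0.9384  0.      1.3483]
tip in case mm [-100.5171   73.2205] 57.9300491752889 F [-0.3211  0.1118 -0.2912] w -0.00020087498884504066
to bar_left top (tool mm) [0.5164 1.9301 1.7797]
```

```bash
python3 -m creep '{"claw":[-1,-1,-1,-1],"xyz":[[0,0.7,0],[0,0.7,0],[0,0.7,0],[0,0,0]],"roll":[0,0,0,0]}'; python3 g.py
```

```text
time_s: 4.3
position: [0.5385, -0.0741, 0.078]
tool_rot: [-1.571, -0.0, 0.086]
wrist_force: [-2.1, -0.2, 6.7]
width: 0.0
t 4.3 pos [ 0.5385 -0.0741  0.078 ] rpy [-1.5708 -0.0002  0.0859] j [-0.1367  0.3971 -0.2395  0.9339 -0.      1.3482]
tip in case mm [-100.5935   73.2364] 56.029173413700704 F [-2.134  -0.1857  6.6591] w 2.8577847802023352e-05
to bar_left top (tool mm) [0.5933 0.0292 1.7637]
```

Contact at 6.7 N with the tip at z=56.0 mm, 2 mm from bar_left. Now I'll slide right (-z tool).

```bash
python3 -m creep '{"claw":[-1,-1,-1,-1],"xyz":[[0,0.1,-2],[0,0.1,-4],[0,0,-5],[0,0,-5]],"roll":[0,0,0,0]}'; python3 g.py
```

```text
time_s: 4.8
position: [0.5403, -0.0896, 0.078]
tool_rot: [-1.57, -0.001, 0.086]
wrist_force: [-0.4, 5.2, 7.1]
width: 0.0
t 4.8 pos [ 0.5403 -0.0896  0.078 ] rpy [-1.5698 -0.0013  0.0863] j [-0.165   0.4042 -0.2287  0.9369  0.0013  1.3194]
tip in case mm [-100.0958   57.5948] 56.033827312480014 F [-0.4015  5.1583  7.1347] w 2.516374012958237e-05
to bar_left top (tool mm) [ 0.1015  0.0512 17.4051]
```

```bash
python3 -m creep '{"claw":[-1,-1,-1,-1,-1,-1],"xyz":[[0,0,-5],[0,0.05,-5],[0,0,-5],[0,0.05,-5],[0,0,-5],[0,0,-5]],"roll":[0,0,0,0,0,0]}'; python3 g.py
```

```text
time_s: 5.55
position: [0.543, -0.1195, 0.078]
tool_rot: [-1.57, -0.001, 0.086]
wrist_force: [-0.5, 6.4, 8.9]
width: 0.0
t 5.55 pos [ 0.543  -0.1195  0.078 ] rpy [-1.5697 -0.0015  0.0863] j [-0.2173  0.4193 -0.2053  0.9451  0.0015  1.2671]
tip in case mm [-100.0191   27.6405] 56.020192375351655 F [-0.5491  6.3557  8.9024] w 4.618415427516901e-05
to bar_left top (tool mm) [ 0.034   0.0733 47.3594]
```

```bash
python3 -m creep '{"claw":[-1,-1,-1,-1,-1,-1,-1,-1],"xyz":[[0,0,-5],[0,0,-5],[0,0,-5],[0,0,-5],[0,0,-5],[0,0,-5],[0,0,-4],[0,0,-4]],"roll":[0,0,0,0,0,0,0,0]}'; python3 g.py
```

```text
time_s: 6.55
position: [0.5462, -0.1573, 0.078]
tool_rot: [-1.57, -0.001, 0.086]
wrist_force: [-0.2, 6.1, 9.4]
width: 0.0002
t 6.55 pos [ 0.5462 -0.1573  0.078 ] rpy [-1.5698 -0.0014  0.0864] j [-0.2811  0.4425 -0.1691  0.9583  0.0015  1.2033]
tip in case mm [-100.0412  -10.3349] 56.03264759385634 F [-0.228   6.0884  9.43  ] w 0.0002220457348792189
to bar_left top (tool mm) [ 0.0716  0.1217 85.3348]
```

```bash
python3 -m creep '{"claw":[-1,-1,-1,-1],"xyz":[[0,0,-3],[0,0,-3],[0,0,-3],[0,0,-3]],"roll":[0,0,0,0]}'; python3 g.py;  python3 -m creep '{"claw":[-1,-1],"xyz":[[0,0,-3],[0,0,-2]],"roll":[0,0]}'; python3 g.py
```

```text
time_s: 7.05
position: [0.5471, -0.1694, 0.0779]
tool_rot: [-1.57, -0.001, 0.086]
wrist_force: [-0.4, 2.9, 5.7]
width: -0.0003
t 7.05 pos [ 0.5471 -0.1694  0.0779] rpy [-1.5701 -0.0011  0.0863] j [-0.3007  0.4508 -0.1563  0.9629  0.0011  1.1837]
tip in case mm [-100.1607  -22.4301] 55.870836433745886 F [-0.3627  2.9275  5.7004] w -0.0003353269662100103
to bar_left top (tool mm) [ 0.1927 -0.0576 97.4301]
time_s: 7.3
position: [0.5471, -0.1749, 0.0773]
tool_rot: [-1.571, 0.0, 0.086]
wrist_force: [-0.3, -0.2, 0.6]
width: 0.0001
t 7.3 pos [ 0.5471 -0.1749  0.0773] rpy [-1.5709  0.0001  0.0858] j [-0.3093  0.455  -0.1511  0.9647 -0.0001  1.1757]
tip in case mm [-100.665   -27.9478] 55.33713418977313 F [-0.2601 -0.161   0.5974] w 0.00010906834865536203
to bar_left top (tool mm) [  0.6417  -0.6721 102.9478]
```

At case y≈-26 the force vanished and the tip sank below the bar top. The left groove edge is therefore near -14, where the camera put it. Now I'll move to the groove's middle and lower.

```bash
python3 -m creep '{"claw":[-1,-1,-1,-1,-1,-1],"xyz":[[0,1,-3],[0,2,-3],[0,3,-3],[0,3,-1],[0,3,0],[0,0,0]],"roll":[0,0,0,0,0,0]}'; python3 g.py
```

```text
time_s: 8.05
position: [0.5478, -0.1845, 0.0651]
tool_rot: [-1.571, 0.0, 0.086]
wrist_force: [-0.6, -0.1, -0.2]
width: -0.0001
t 8.05 pos [ 0.5478 -0.1845  0.0651] rpy [-1.5705  0.0005  0.0859] j [-0.3249  0.4731 -0.1561  0.9421  0.0001  1.16  ]
tip in case mm [-100.7961  -37.5947] 43.09529137323443 F [-0.6096 -0.0963 -0.2454] w -0.00012169567288611433
to bar_left top (tool mm) [  0.7815 -12.8747 112.5983]
```

```bash
python3 -m creep '{"claw":[-1,-1,-1,-1,-1,-1],"xyz":[[0,2,0],[0,1.5,0],[0,1,0],[0,1,0],[0,1,0],[0,0,0]],"roll":[0,0,0,0,0,0]}'; python3 g.py;  python3 -m creep '{"claw":[-1,-1,-1,-1,-1,-1],"xyz":[[0,1,0],[0,1,0],[0,1,0],[0,1,0],[0,0.5,0],[0,0,0]],"roll":[0,0,0,0,0,0]}'; python3 g.py
```

```text
time_s: 8.8
position: [0.5481, -0.1846, 0.0592]
tool_rot: [-1.571, -0.0, 0.086]
wrist_force: [-0.9, 0.7, 4.5]
width: 0.0
t 8.8 pos [ 0.5481 -0.1846  0.0592] rpy [-1.5708 -0.0003  0.0859] j [-0.325   0.4785 -0.1641  0.9279  0.0001  1.1599]
tip in case mm [-100.5509  -37.7362] 37.17036947999032 F [-0.9304  0.7031  4.5281] w 5.661405035037727e-06
to bar_left top (tool mm) [  0.5471 -18.8355 112.7352]
time_s: 9.55
position: [0.5481, -0.1847, 0.0547]
tool_rot: [-1.571, -0.0, 0.086]
wrist_force: [-1.1, 0.6, 5.4]
width: 0.0002
t 9.55 pos [ 0.5481 -0.1847  0.0547] rpy [-1.5709 -0.0003  0.0859] j [-0.325   0.4828 -0.1697  0.9179  0.      1.1599]
tip in case mm [-100.5396  -37.7648] 32.6781821663486 F [-1.1423  0.5578  5.4008] w 0.0001555879731121906
to bar_left top (tool mm) [  0.5352 -23.3323 112.7626]
```

Travel is now about 7.3 mm, so I'll press on to the stop.

```bash
python3 -m creep '{"claw":[-1,-1,-1,-1],"xyz":[[0,0.5,0],[0,0.4,0],[0,0.4,0],[0,0,0]],"roll":[0,0,0,0]}'; python3 g.py
```

```text
time_s: 10.05
position: [0.5481, -0.1846, 0.0539]
tool_rot: [-1.571, -0.001, 0.086]
wrist_force: [-4.7, 2.3, 15.2]
width: -0.0002
t 10.05 pos [ 0.5481 -0.1846  0.0539] rpy [-1.571  -0.0007  0.0859] j [-0.325   0.4833 -0.171   0.9158  0.0001  1.1599]
tip in case mm [-100.4784  -37.7517] 31.946430397422613 F [-4.6626  2.3139 15.2007] w -0.00017161579485821632
to bar_left top (tool mm) [  0.4839 -24.0759 112.7469]
```

The tip hit a hard stop at 31.9 mm, and the force rose to 15 N. I'll give it a small extra press, then look and retract straight up.

```bash
python3 -m creep '{"claw":[-1,-1,-1],"xyz":[[0,0.3,0],[0,0,0],[0,0,0]],"roll":[0,0,0]}'; python3 g.py
python3 - <<'E'
from bench import manip
import cv2
i=manip.capture("side")["img"][140:310,180:380,::-1]; cv2.imwrite("pics/side2.png",cv2.resize(i,None,fx=3.5,fy=3.5,interpolation=cv2.INTER_CUBIC))
E
```

```text
time_s: 10.42
position: [0.5481, -0.1846, 0.0539]
tool_rot: [-1.571, -0.001, 0.086]
wrist_force: [-7.9, 2.2, 19.8]
width: -0.0002
t 10.425 pos [ 0.5481 -0.1846  0.0539] rpy [-1.5711 -0.0009  0.0859] j [-0.325   0.4832 -0.1713  0.9154  0.0001  1.1599]
tip in case mm [-100.4662  -37.758 ] 31.881109598595046 F [-7.9325  2.1866 19.7943] w -0.00024548185168644904
to bar_left top (tool mm) [  0.4771 -24.1492 112.7514]
```

View pics/side2.png

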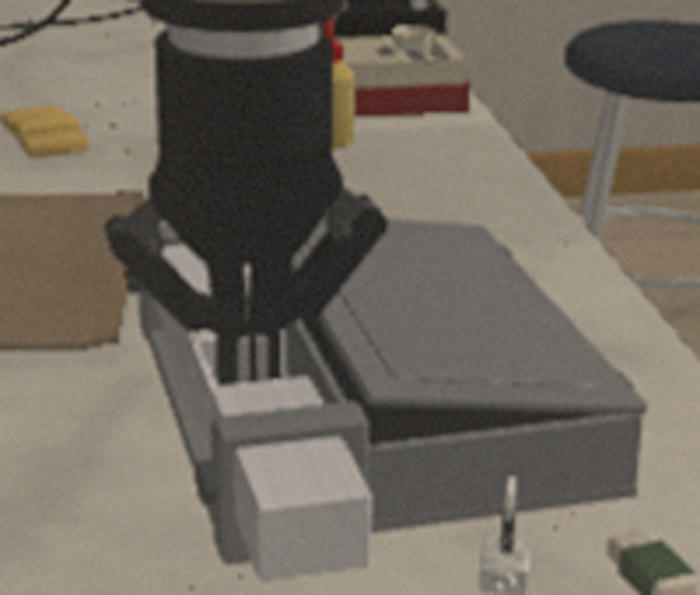

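The tips are in the groove at (250,370) and the lid is ajar, with its front right corner raised at (365,405). Retracting straight up.

```bash
python3 -m creep '{"claw":[-1,-1,-1,-1,-1,-1,-1,-1],"xyz":[[0,-4,0],[0,-10,0],[0,-15,0],[0,-20,0],[0,-30,0],[0,-35,0],[0,-35,0],[0,0,0]],"roll":[0,0,0,0,0,0,0,0]}'; python3 -m creep '{"claw":[-1,-1,-1,-1,-1,-1,-1,-1],"xyz":[[-30,0,-20],[-35,0,-40],[-40,0,-45],[-40,0,-45],[-40,0,-45],[-35,0,-40],[-15,0,-15],[0,0,0]],"roll":[0,0,0,0,0,0,0,0]}'; python3 g.py
python3 - <<'E'
from bench import manip
import cv2
for n,(a,b,c,d) in {"top":(160,275,230,405),"side":(140,310,180,380)}.items():
    i=manip.capture(n)["img"]; cv2.imwrite(f"pics/{n}3full.png",i[:,:,::-1]); i=i[a:b,c:d,::-1]; cv2.imwrite(f"pics/{n}3.png",cv2.resize(i,None,fx=4.5 if n=="top" else 3.5,fy=4.5 if n=="top" else 3.5,interpolation=cv2.INTER_CUBIC))
E
```

```text
time_s: 11.48
position: [0.5493, -0.1851, 0.2054]
tool_rot: [-1.573, -0.005, 0.086]
wrist_force: [-0.4, -0.3, -0.4]
width: -0.0
time_s: 12.48
position: [0.3346, -0.4543, 0.2016]
tool_rot: [-1.57, 0.0, 0.084]
wrist_force: [0.3, -0.0, -0.3]
width: -0.0
t 12.475 pos [ 0.3346 -0.4543  0.2016] rpy [-1.5702  0.0001  0.084 ] j [-0.936   0.3595  0.0322  1.244   0.0002  0.5508]
tip in case mm [-336.3469 -288.0594] 179.568307643483 F [ 0.3    -0.0116 -0.3316] w -3.841044670235827e-05
to bar_left top (tool mm) [235.65   123.7375 363.4546]
```

View pics/side3.png

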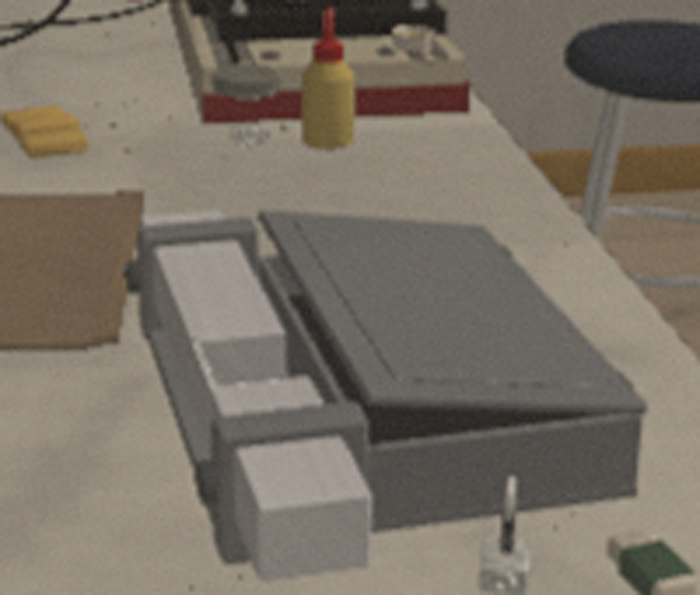

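View pics/top3.png

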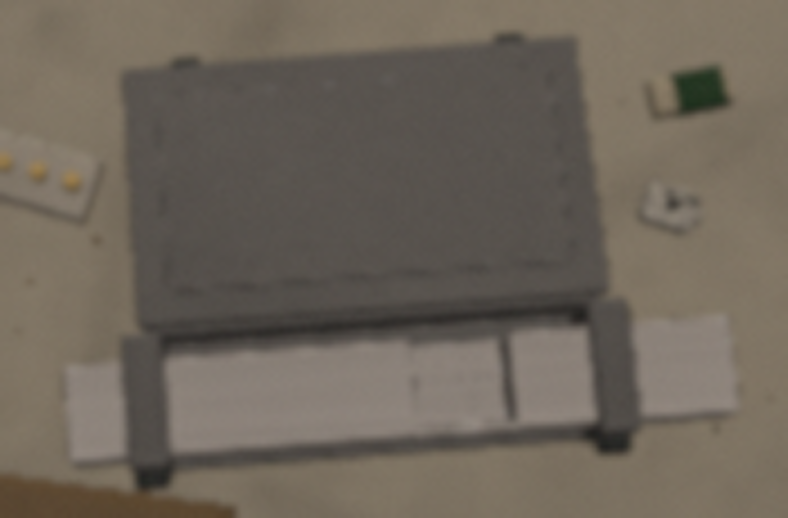

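The lid is ajar: its front right corner is at side (372,403) and top (604,295). The catch lies lower in the groove, and the block, eraser and clip haven't moved. I'll check the lid height, then hand in.

Run:
```python
from bench import manip
from h import *
t=manip.capture("top");s=manip.capture("side")
print(tri(t,(230+604/4.5,160+295/4.5),s,(180+372/3.5,140+402/3.5)))
print(manip.get_obs()["wrist_force"])
manip.close_job()
```

```text
(array([ 0.59161525, -0.25185015,  0.06402244]), np.float64(0.004087748403612977))
[-0.40702029  0.00207177  0.03106859]
the job is handed in; nothing more can be done
```

The catch is pressed fully down, the lid is ajar, the hand is clear, and the job is handed in at about 12.6 s on the robot clock.

- **Search:** I set the closed fingertips on the bar about 2 mm from bar_left, with about 7 N of contact. I slid them right in light contact until the force vanished and the tips sank over the groove, about 100 mm along. I then centred them about 113 mm from bar_left, where the camera had also put the groove.
- **Press:** I pressed the catch to its hard stop. The tip reached z = 31.9 mm (32 mm expected) and the force rose to 20 N.
- **Last checks:** After I withdrew straight up, the wrist force was about 0 and the pictures show the lid standing ajar. The block, eraser and clip look unmoved by eye; I did not measure them.
- **Disagreement:** The lid's front corner triangulates to z ≈ 64 mm, against 63–69 mm expected, depending on whether I picked its lower or upper edge. The two camera rays missed each other by 4 mm, so this only roughly confirms full opening. The hard stop is the firmer evidence.
- **Failed measurement:** Early on, my height check on the bar's right end failed because I matched the wrong corners between views. I used other points that agreed to about 1.5 mm.

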